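# Shut the draught shield and tare the balance

### The arm

A 7-joint arm with a two-finger parallel gripper is mounted at the origin on the work surface. World frame = base frame: x ahead of the robot, y to its left, z up, the work surface at z = 0. Lengths are in m, angles in rad, forces in N, time in s.
With the tool pointing down it reaches from about 0.425 to 0.875 m from the base axis. Payload 4.7 kg.
Tool frame: the origin (TCP) lies between the finger pads; the fingertips stand ctrl.tip_reach ahead of it and the grasp point (between the pads) lies 5 mm behind it (ctrl.tip_reach is the distance from the TCP to the fingertips, in m); z points along the fingers, y is the direction in which the jaws open and shut (so a half turn about z gives the same grasp; the last joint's range is limited). The gripper opens to 87 mm and grips with 3 to 60 N. Pads are 19 mm wide; open, the fingers measure 117 mm over their backs; the gripper's body (75 mm by 190 mm) begins 51 mm behind the grasp point.
Start: joints at [-1.14, 0.321, -0.07, 1.45, 0.023, 1.371, -0.057], TCP at [0.263, 0.594, 0.237] pointing down, gripper open.
Joint ranges: [-2.86, 2.86], [-0.3, 2.09], [-1.38, 1.24], [0.06, 2.45], [-1.56, 4.7], [0.09, 2.05], [-2.69, 2.69]. Speed limits (rad/s): [2.57, 2.57, 3.14, 3.14, 3.14, 3.14, 3.14].

### API

Orientations are given as a rotation vector (axis times angle).
In Python, from bench import ctrl gives the robot as it stands.
- The arm moves only by the shell command python3 -m handwheel 'ROWS' [FORCE]. ROWS is JSON, a list of rows, each a list of 7 numbers: the shift along the tool's x, y, z in mm, then the turn, a rotation vector about the tool's x, y, z in rad, then the gripper's target within -1 to 1 (shut at 1, half-way at 0, fully open at -1). In form: [[dx, dy, dz, ax, ay, az, grip], ...]. A call has 1 to 12 rows; each row is the pose to reach, as a shift and turn from the pose commanded when the call began, along the tool's axes at that moment; what a row does not reach only later rows make up. A row lasts 1/8 s, in which the tool goes at most 62.5 mm and 10.7 degrees, less where a joint would pass 70% of its speed; a pose out of reach is approached as far as the arm can. A call with a gripper value outside its range is refused whole. The fingers move at their own pace and stop on an object; FORCE is the grip in N (left out, the last holds). Time passes only in rows, so rows that repeat a pose let the fingers close. It gives the time, the measured TCP pose, the force and the opening at its end, in the units of the state.
- ctrl.get_state(): the state, without advancing time (a new reading comes with each control period).
- ctrl.get_image(name): name is "scene" or "top" or "wrist"; returns the picture (400x640x3 uint8, red, green, blue); there is no depth.
- ctrl.camera_model(name): a dict with "mtx" (3x3 intrinsics, pixels), "xyz" and "orientation" of the camera in the world. Camera axes: x right, y up, looking along -z (the intrinsics and any distortion apply to the point x, -y, -z); pixel columns grow to the right and rows downward; lengths in m; the calibration is good to about 2 mm. A picture is of the moment at which its call begins: read the wrist's pose just before it. camera_model takes no time and is no camera call; for the wrist camera it gives the pose at the moment of the call.
- ctrl.close_job(): hands the job in, once; it reports no verdict.
The state is a dict: "time": time; "joint_positions": joint angles; "qd": joint speeds; "joint_torque": joint torques, N m; "position": TCP position; "tool_rot": TCP orientation; "ft_force": force on the tool from outside, world axes, zero at the start; "torque": the same for the moment, N m; "grip_width": opening from 0.0 (shut) to 1.0 (fully open).
Only numpy, scipy, OpenCV 4.12 (cv2) and the standard library are available. Lean on these libraries where they do the work, as an engineer would, in place of code of your own. Each camera call takes 0.05 s, during which the arm holds its last target.

### The job

The empty weighing dish is already on the pan of the laboratory balance: get the balance ready for weighing. With the fingertips, push the sliding lid of the draught shield fully shut by its raised finger grip, and then press the tare key, the long bar on the front panel, right down and let it come back up. Go gently, and leave the pan, the dish, the balance's other keys and the things on the bench alone.

Things in the scene. Friction and masses are not known exactly. Their poses are not given: they have to be found in the camera images.
- balance: White precision balance, 305 mm deep (x) by 200 mm wide, fixed. Origin: centre of its underside; x points to its back, y to its left seen from the robot. Its front edge is at x = -150 mm; the panel rises from z = 46 mm there to 64 mm at x = -45 mm. The glass draught shield is a box, x -47 to +147 mm, 166 mm wide, z 64 to 170 mm, with the lid on top
- shield_lid (a joint): The shield's sliding lid, a grey-edged glass plate 194 x 166 mm, 4 mm thick, on top of the shield. Value (m): how far it stands open, 0 = fully shut against its stop, at most 0.12. It opens to the balance's back (+x) and shuts towards the front (-x), against about 1.2 N of friction, and stays where it is left
- lid_grip (a point): Middle of the top edge of the upright back face of the lid's finger grip: a grey wedge at the lid's front end, 90 mm wide (y), 35 mm deep, front sloping. 189 mm above the bench; the lid's glass top is 15 mm below it and runs on 157 mm behind it. Moves with the lid; axes as the balance's. Fingertips set down behind this face and moved to the front (-x) shut the lid
- tare_key (a joint): Tare key: the long grey bar, 56 mm wide (y) by 20 mm deep, on a spring. Value (m): 0 = up, 0.005 = fully down; moves from 1 N, fully down at 4.5 N; pressed from 0.003; springs back up. Keys in one row, left to right from the robot: round power key, square key, tare bar, square key, their middles 90 and 56 mm left and 62 mm right of the bar's
- tare_key_top (a point): Middle of the tare key's top face, 7 mm above the panel while up; moves with the key. z points out of the panel (leans 0.165 rad to the front), y along the bar. About x -126, y -12, z 57 mm in the balance's frame; the shield's front glass is 78 mm behind it
- left_key (a joint): Square key, 16 mm, between the power key and the tare bar; same travel and spring; leave alone
- right_key (a joint): Square key, 16 mm, to the right of the tare bar; same travel and spring; leave alone
- power_key (a joint): Round power key, 16 mm across, at the left end of the row; same travel and spring; leave alone
- pan: Round steel weighing pan, 100 mm across, inside the shield, its top 76 mm above the bench (10 mm above this body's origin); leave alone
- weigh_dish: Loose round aluminium weighing dish, 48 mm across, 14 mm high, empty, on the pan; origin at the centre of its underside; leave alone
- check_weight: Loose 100 g steel check weight with a knob, 22 mm across, 41 mm high, standing close beside the balance; origin at its underside
- vial_a: Loose small clear vial with a white cap, 22 mm across, 45 mm high, standing close beside the balance; origin at its underside
- vial_b: Another such vial
- reagent: Loose amber reagent bottle, 60 mm across, 110 mm high, right of the balance; origin at its underside
- petri: Loose covered Petri dish, 94 mm across, 15 mm high, left of the balance; origin at its underside
- spatula: Loose steel micro-spatula, 170 mm long (x), 4 mm thick, lying right of the balance; origin under its middle
- forceps: Loose steel forceps, about 130 mm long (x), 6 mm thick, lying in front of the balance; origin under its middle

How it is judged:
On the way, in this order (a step that is already met when the one before it is completed fails the run):
1. the lid of the draught shield is pushed fully shut (value of joint shield_lid below 0.004 m), for 0.1 s.
2. with the lid shut, the tare key is pressed down (value of joint tare_key above 0.003 m and value of joint shield_lid below 0.004 m), for 0.05 s.
At the end, for the whole second after the job is handed in: The lid is within 4 mm of fully shut, the tare key has been pressed (3 mm or more) after the lid was shut and is up again (within 1 mm), as are the other keys; the weighing dish stands upright and still on the pan within 6 mm of where it was (value of joint shield_lid below 0.004 m and value of joint each of tare_key, left_key, right_key, power_key below 0.001 m and distance of weigh_dish from where it was at the start of the episode below 0.006 m and angle between weigh_dish's own z axis and vertical below 0.1 rad and linear speed of weigh_dish below 0.01 m/s); the robot touches nothing.
It fails at once if the tare key is pressed while the lid stands open (value of joint tare_key above 0.003 m and value of joint shield_lid above 0.006 m).
It fails at once if another key of the balance is pressed (2.5 mm or more) (value of joint any of left_key, right_key, power_key above 0.0025 m).
It fails at once if the robot touches the pan or the weighing dish, or the dish is shifted more than 6 mm, lifted or tipped (contact force between any of the fingers, the arm and pan above 0.3 N or contact force between any of the fingers, the arm and weigh_dish above 0.3 N or distance of weigh_dish from where it was at the start of the episode above 0.006 m or angle between weigh_dish's own z axis and vertical above 0.2 rad).
It fails at once if the balance is pushed harder than 35 N, or by the arm or hand (over 10 N) instead of the fingers (contact force between the fingers and balance above 35 N or contact force between the arm and balance above 10 N).
It fails at once if something on the bench is moved more than 15 mm, lifted or knocked over (distance of any of check_weight, vial_a, vial_b, reagent, petri, spatula, forceps from where it was at the start of the episode above 0.015 m or angle between any of check_weight, vial_a, vial_b, reagent's own z axis and vertical above 0.4 rad).
It also fails if it takes over 51 s, if anything falls off the work surface, if the arm or the gripper's body presses on something with over 40 N, if the wrist force passes 120 N, or if a joint passes its speed limit or range.

## Working session

There is one attempt and no reset: what is moved stays moved. The work goes in short steps, Python scripts to look and compute and a shell command to move; the robot and the scene stay as the last step left them, time stands still between calls to the robot, and variables do not carry over. Pictures are saved under pics/ and viewed, and the job is handed in when it is done.

```bash
mkdir -p pics; ls
python3 - <<'E'
from bench import ctrl
import cv2
s=ctrl.get_state()
for k in s: print(k,s[k])
print(ctrl.tip_reach)
for n in("scene","top","wrist"):
    print(n,ctrl.camera_model(n))
    cv2.imwrite(f"pics/{n}0.png",ctrl.get_image(n)[:,:,::-1])
E
```

```text
pics
time 0.0
joint_positions [-1.13991515  0.32184773 -0.07008868  1.45167498  0.02259592  1.37079712
 -0.05687632]
qd [-0.00024175  0.00040268 -0.00025616  0.00042455  0.00040055 -0.0017961
 -0.001332  ]
joint_torque [-8.11367518e-04 -4.91282129e+01 -4.04546158e-01 -3.12546766e+01
 -6.38746982e-02  4.33170993e-02  1.83386792e-04]
position [0.2629596  0.59385634 0.23544547]
tool_rot [-6.49797914e-01 -3.07333865e+00  3.00800280e-03]
ft_force [0.62467955 0.8889126  0.47393131]
torque [-0.04195071  0.01853234  0.01673075]
grip_width 0.9968226593456228
0.014
scene {'mtx': array([[469.36019692,   0.        , 319.39926804],
       [  0.        , 469.36019692, 199.23025362],
       [  0.        ,   0.        ,   1.        ]]), 'xyz': array([ 1.15975074, -0.37977695,  0.85885946]), 'orientation': array([0.7452409 , 0.3878284 , 0.85018649])}
top {'mtx': array([[450.35750796,   0.        , 322.96523024],
       [  0.        , 450.35750796, 202.10519693],
       [  0.        ,   0.        ,   1.        ]]), 'xyz': array([0.32313421, 0.04046187, 1.23572665]), 'orientation': array([ 0.1712273 , -0.16390393, -1.47749676])}
wrist {'mtx': array([[310.75351307,   0.        , 322.33060115],
       [  0.        , 310.75351307, 197.93026458],
       [  0.        ,   0.        ,   1.        ]]), 'xyz': array([0.19207251, 0.62583404, 0.38361429]), 'orientation': array([-0.25418648, -0.1640248 ,  1.14505879])}
```

View pics/scene0.png

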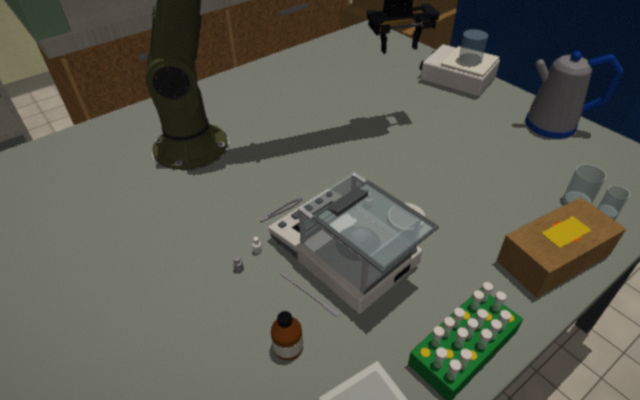

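View pics/top0.png

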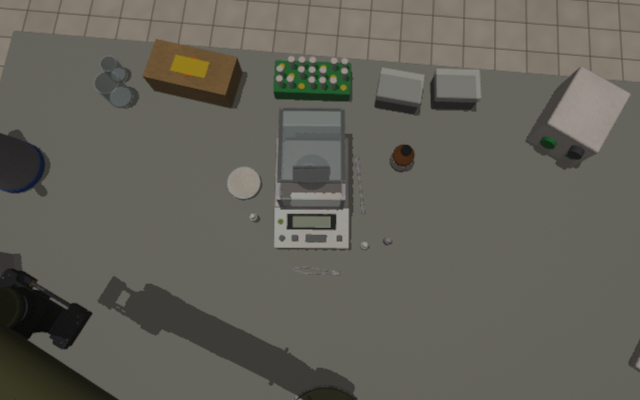

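View pics/wrist0.png

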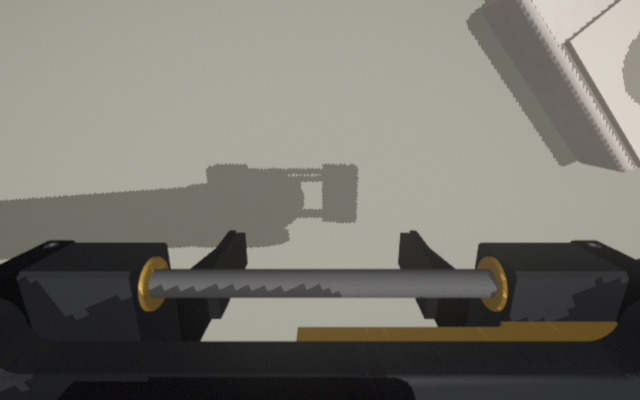

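The scene view shows the balance with its lid open to the back. In the top view it is at about (275-350, 110-248), with the keys at row 239 and the tare bar at about (316,239). I'll enlarge both views.

```bash
cat > h.py <<'E'
import numpy as np, cv2
from scipy.spatial.transform import Rotation as R
from bench import ctrl
def ray(n,u,v,z):
    m=ctrl.camera_model(n);K=m['mtx']
    d=np.array([(u-K[0,2])/K[0,0],-(v-K[1,2])/K[1,1],-1]);d=R.from_rotvec(m['orientation']).apply(d)
    o=np.array(m['xyz']);return o+d*(z-o[2])/d[2]
def proj(n,p):
    m=ctrl.camera_model(n);K=m['mtx']
    q=R.from_rotvec(m['orientation']).inv().apply(np.asarray(p)-m['xyz']);return K[0,0]*q[0]/-q[2]+K[0,2],K[1,1]*-q[1]/-q[2]+K[1,2]
E
python3 - <<'E'
import cv2
a=cv2.imread('pics/top0.png')[95:285,230:410]; cv2.imwrite('pics/t1.png',cv2.resize(a,None,fx=3.15,fy=3.15,interpolation=cv2.INTER_CUBIC))
a=cv2.imread('pics/scene0.png')[165:315,255:445]; cv2.imwrite('pics/s1.png',cv2.resize(a,None,fx=4,fy=4,interpolation=cv2.INTER_CUBIC))
E
```

```text
(no output)
```

View pics/t1.png

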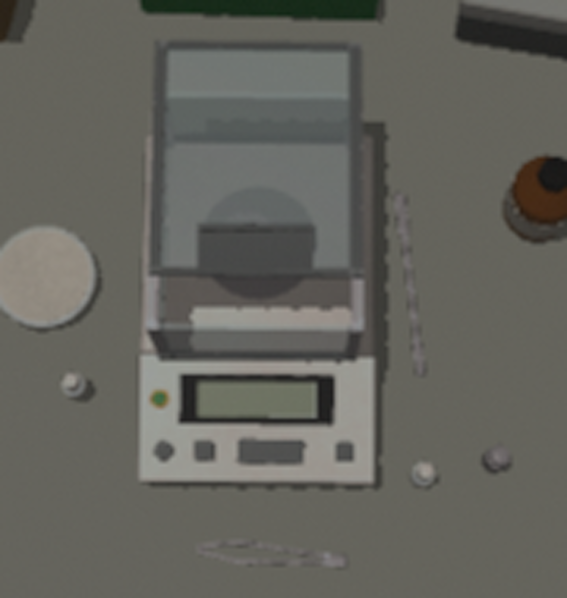

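View pics/s1.png

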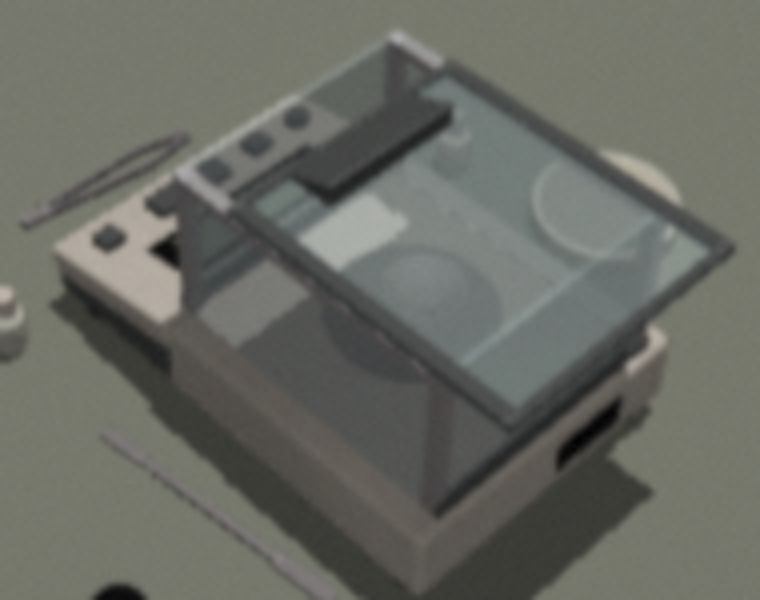

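Top crop: the tare bar is centred near (271,452) and the grip's top back edge runs from (198,226) to (314,226). Next I turn these into world positions.

Run:
```python
from h import *
f=lambda u,v,z:ray('top',230+(u-1)/3.15,95+(v-1)/3.15,z)
im=cv2.imread('pics/top0.png').astype(int)
g=cv2.imread('pics/top0.png',0)
print(g[160:185,300]); print(g[230:248,316]); print(g[172,285:340]); print(g[238,270:350])
A=f(198,226,.189);B=f(315,226,.189);print('grip L,R',A,B)
# front corners of body z=46mm
C=f(139,483,.046);D=f(377,484,.046);print('front edge',C,D, np.arctan2(-(D-C)[0]*-1,-(D-C)[1]))
T=f(271.5,452,.057);print('tare',T)
for n,u,v in(('pow',165,451),('l',205,451),('r',345,451)):print(n,f(u,v,.057))
for n,u,v,z in(('lidback',155,43,.174),('lidbackR',360,43,.174),('petri',45,277,.015),('vial',424,473,.04),('vialb',74,384,.04),('wt',497,458,.04),('bottle',553,172,.11),('forL',200,548,0),('forR',345,560,0)):print(n,f(u,v,z))
h=lambda u,v,z:ray('scene',255+(u-1.5)/4,165+(v-1.5)/4,z)
# scene: grip back-top edge
print('scene grip',h(333,192,.189),h(452,118,.189)); 
print('scene keys',[h(u,v,.057) for u,v in((110,237),(213,168),(257,142),(297,117))])
for n,u,v,z in(('bodyRF',55,250,.046),('lidBR',515,415,.174),('lidBL',735,245,.174)):print(n,h(u,v,z))
```

```text
[102 101 101 100 102  94  80  70  64  73  73  73  73  73  73  74  72  72
  72  73  72  67  56  58  61]
[130 150 149 149 128  82  81  81  81  79  81  88 121 151 150 150 150 130]
[114 115 114 114 114 113 114  99  78  72  73  73  73  72  74  73  73  73
  72  73  72  73  73  73  72  73  73  73  73  73  74  72  72  73  72  73
  72  72  72  72  72  72  73  74  76  94 110 112 112 112 111 111 112 112
 111]
[100  98 100 100 134 155 153 153 132  94  81  80  81  80  75 124 153 153
 153 153 151 123  84  80  80  80  79  69 119 151 151 151 150 151 151 119
  79  81  81  81  80  81  81  80  80  80  81  80  80  79  80  80  79  79
  80  78 123 151 151 151 151 151 152 152 151 152 120  79  80  78  78  77
 124 152 152 152 152 152 121  71]
grip L,R [0.63390302 0.13648042 0.189     ] [0.64180406 0.0469068  0.189     ]
front edge [0.44838228 0.17624343 0.046     ] [ 0.46492695 -0.02289179  0.046     ] 0.0828922160512265
tare [0.48265325 0.06755297 0.057     ]
pow [0.47573934 0.15629088 0.057     ]
l [0.47865012 0.12299776 0.057     ]
r [0.48884387 0.0064027  0.057     ]
lidback [0.78756159 0.1876528  0.174     ]
lidbackR [0.80212977 0.0237488  0.174     ]
petri [0.62663817 0.28307389 0.015     ]
vial [ 0.47838984 -0.06213044  0.04      ]
vialb [0.52856977 0.24166131 0.04      ]
wt [ 0.49650632 -0.1229605   0.04      ]
bottle [ 0.73010213 -0.14657834  0.11      ]
forL [0.40192286 0.12287555 0.        ]
forR [ 0.40256026 -0.00269423  0.        ]
scene grip [0.64620319 0.04802998 0.189     ] [0.64315209 0.13117138 0.189     ]
scene keys [array([0.49116672, 0.00630984, 0.057     ]), array([0.48280967, 0.08850432, 0.057     ]), array([0.48152999, 0.12355757, 0.057     ]), array([0.47935034, 0.15706787, 0.057     ])]
bodyRF [ 0.4701795  -0.01995119  0.046     ]
lidBR [0.79839247 0.03070779 0.174     ]
lidBL [0.78916268 0.18914248 0.174     ]
```

```bash
cat >> h.py <<'E'
TH=0.086
XB=np.array([np.cos(TH),np.sin(TH),0]);YB=np.array([-np.sin(TH),np.cos(TH),0]);ZB=np.array([0,0,1.])
O=np.array([.609,.0895,0])
def goal(p,tilt=0,q=None):
    # tool y along balance y, tool z down (tilt: lean of tool back to front)
    z=-(np.cos(tilt)*ZB-np.sin(tilt)*XB); y=YB; x=np.cross(y,z)
    s=ctrl.get_state(); r0=R.from_rotvec(s['tool_rot']); r1=R.from_matrix(np.c_[x,y,z])
    print('t',round(s['time'],2),'pos',s['position'].round(4),'F',s['ft_force'].round(2))
    print('shift mm',(r0.inv().apply(np.asarray(p)-s['position'])*1000).round(1),'turn',(r0.inv()*r1).as_rotvec().round(4))
E
python3 -c "
from h import *
goal([.667,.094,.25])"
```

```text
t 0.15 pos [0.263  0.594  0.2357] F [0.01 0.29 0.18]
shift mm [-571.8 -293.7  -13.8] turn [-1.500e-03 -3.000e-04 -5.028e-01]
```

```bash
python3 -m handwheel '[[0,0,-15,0,0,0,1],[-40,-20,-15,0,0,-0.05,1],[-90,-46,-15,0,0,-0.1,1],[-140,-72,-15,0,0,-0.15,1],[-190,-98,-15,0,0,-0.2,1],[-240,-123,-15,0,0,-0.25,1],[-290,-149,-15,0,0,-0.3,1],[-340,-175,-15,0,0,-0.35,1],[-390,-200,-15,0,0,-0.4,1],[-440,-226,-15,0,0,-0.45,1],[-480,-247,-15,0,0,-0.503,1],[-500,-257,-15,0,0,-0.503,1]]' 10; python3 -c "
from h import *
goal([.667,.094,.25])"
```

```text
time: 1.65
position: [0.6182, 0.1534, 0.2528]
tool_rot: [-0.129, 3.137, -0.001]
ft_force: [0.6, 0.4, 0.6]
grip_width: 0.005
t 1.65 pos [0.6182 0.1534 0.2528] F [0.56 0.38 0.58]
shift mm [-43.7 -63.2   2.9] turn [-0.001   0.0017 -0.0036]
```

```bash
python3 -m handwheel '[[-15,-20,0,0,0,0,1],[-30,-42,0,0,0,0,1],[-44,-63,2,0,0,0,1],[-44,-63,2,0,0,0,1],[-44,-63,2,0,0,0,1]]'
python3 - <<'E'
from h import *
goal([.667,.094,.195])
a=ctrl.get_image('wrist'); cv2.imwrite('pics/w2.png',a[:,:,::-1])
a=ctrl.get_image('scene')[100:300,230:470]; cv2.imwrite('pics/s2.png',cv2.resize(a[:,:,::-1],None,fx=3,fy=3,interpolation=cv2.INTER_CUBIC))
E
```

```text
time: 2.28
position: [0.6652, 0.0993, 0.2501]
tool_rot: [-0.137, 3.139, 0.002]
ft_force: [-0.6, 0.5, -0.7]
grip_width: 0.003
t 2.27 pos [0.6652 0.0993 0.2501] F [-0.61  0.47 -0.69]
shift mm [-1.3 -5.5 55.1] turn [0.0013 0.0001 0.0013]
```

View pics/w2.png

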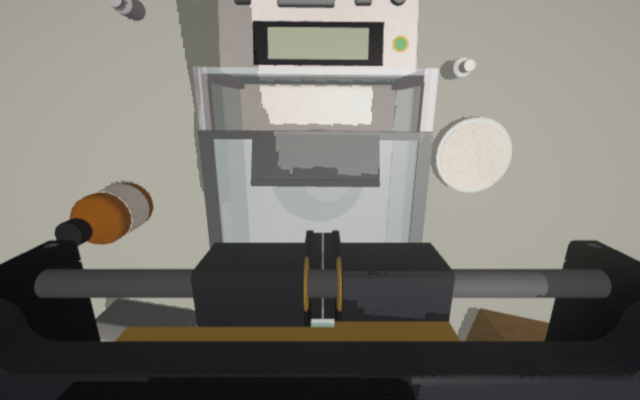

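View pics/s2.png

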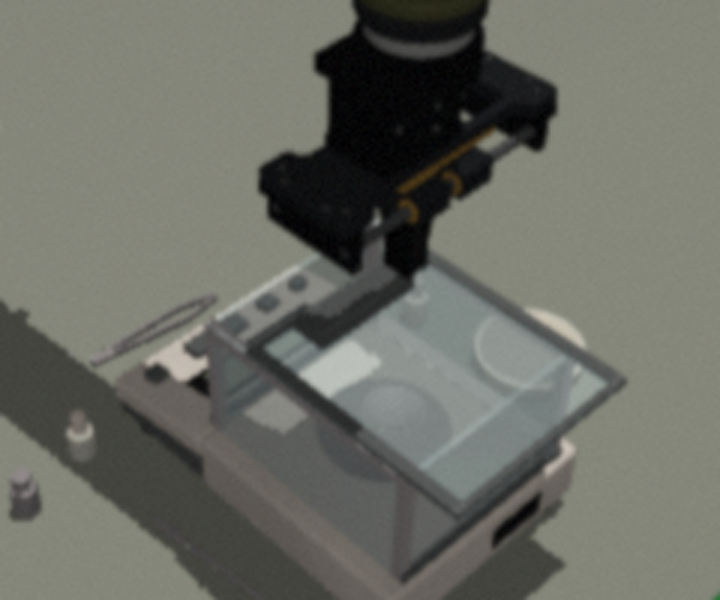

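Wrist view: the grip spans columns 251-380 with its back edge at row ~180-185. The closed fingertips sit behind and above it. I'll cross-check the grip position with this view.

Run:
```python
from h import *
print(ctrl.camera_model('wrist')['xyz'])
g=cv2.imread('pics/w2.png',0); print(g[174:192,316])
for v in(180,184,186.5):
  p=ray('wrist',315.5,v,.189);print(v,p,'bal',(p-O)@XB,(p-O)@YB)
s=ctrl.get_state()
print('tip edge proj', proj('wrist',s['position']+np.array([0,0,-.014])))
p=s['position'];print('tcp bal',(p-O)@XB,(p-O)@YB)
for p in ([.642,.0905,.189],[.4827,.0676,0.057],ray('wrist',306,2,.057)):print('bal',(np.array(p)-O)@XB,(np.array(p)-O)@YB)
```

```text
[0.58771937 0.0931972  0.39808487]
[ 94  95  94  94  93  88  87  92  93  92  92  92 120 163 180 182 181 181]
180 [0.63663147 0.09309628 0.189     ] bal 0.02783824763807307 0.0012096140721239066
184 [0.63946064 0.09332692 0.189     ] bal 0.030676779810638457 0.0011963849839889862
186.5 [0.64123966 0.09347194 0.189     ] bal 0.032461679298644006 0.0011880663914195478
tip edge proj (np.float64(321.56233668179783), np.float64(248.15506574704318))
tcp bal 0.05676146104571893 0.005451876449977191
bal 0.032963935224943834 -0.0018381987068076715
bal -0.12771430964606387 -0.010970647730618085
bal -0.11745496759871833 -0.009852023569868303
```

```bash
python3 -m handwheel '[[0,-4,12,0,0,0,1],[0,-5,24,0,0,0,1],[0,-5,36,0,0,0,1],[0,-5,46,0,0,0,1],[0,-5,52,0,0,0,1],[0,-5,55,0,0,0,1],[0,-5,55,0,0,0,1],[0,-5,55,0,0,0,1]]'
python3 - <<'E'
from h import *
goal([.667,.094,.195])
a=ctrl.get_image('wrist'); cv2.imwrite('pics/w3.png',a[:,:,::-1])
a=ctrl.get_image('scene')[150:290,280:440]; cv2.imwrite('pics/s3.png',cv2.resize(a[:,:,::-1],None,fx=4,fy=4,interpolation=cv2.INTER_CUBIC))
E
```

```text
time: 3.38
position: [0.6663, 0.0931, 0.1951]
tool_rot: [-0.135, 3.138, 0.0]
ft_force: [-1.2, 0.3, 0.6]
grip_width: 0.008
t 3.38 pos [0.6663 0.0931 0.1951] F [-1.19  0.31  0.58]
shift mm [-0.8  0.9  0.1] turn [0.0002 0.001  0.0003]
```

View pics/s3.png

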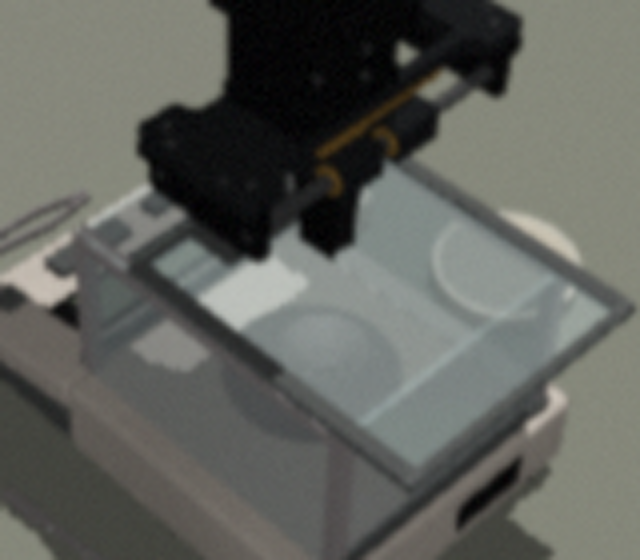

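View pics/w3.png

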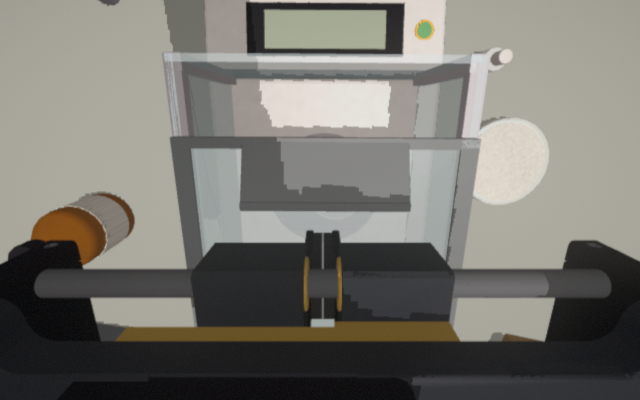

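The tips are behind the grip (edge at row ~208) and the force reading is low. Now I push along tool +x, which is towards the front.

```bash
python3 -m handwheel '[[4,0,0,0,0,0,1],[8,0,0,0,0,0,1],[12,0,0,0,0,0,1],[15,0,0,0,0,0,1],[18,0,0,0,0,0,1],[22,0,0,0,0,0,1],[26,0,0,0,0,0,1],[30,0,0,0,0,0,1],[34,0,0,0,0,0,1],[38,0,0,0,0,0,1],[42,0,0,0,0,0,1],[45,0,0,0,0,0,1]]'
python3 - <<'E'
from h import *
goal([.667,.094,.195])
a=ctrl.get_image('wrist'); cv2.imwrite('pics/w4.png',a[:,:,::-1])
p=ctrl.get_state()['position'];print('tcp bal',(p-O)@XB,(p-O)@YB)
E
```

```text
time: 4.97
position: [0.6209, 0.0893, 0.1947]
tool_rot: [-0.136, 3.139, 0.0]
ft_force: [1.3, 1.3, 0.7]
grip_width: 0.006
t 4.97 pos [0.6209 0.0893 0.1947] F [1.31 1.3  0.73]
shift mm [-46.3   0.7  -0.3] turn [0.0003 0.0002 0.0004]
tcp bal 0.011536254063127825 -0.001322730462266288
```

View pics/w4.png

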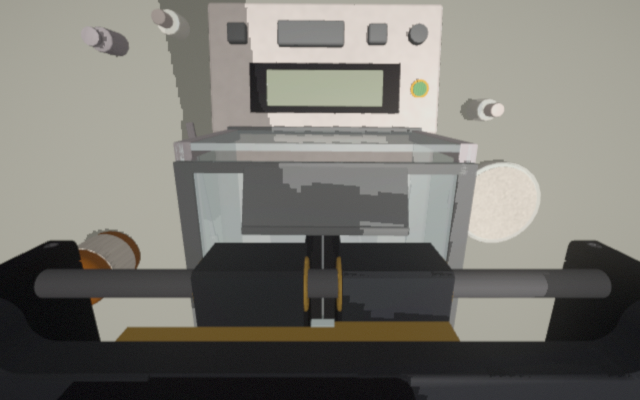

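The fingers are against the grip (edge now at row ~232) and the lid is moving, with about 12 mm left to go. I continue in small steps and watch the force.

```bash
q(){ python3 -c "
from h import *
s=ctrl.get_state();p=s['position'];print('tcp bal',(p-O)@XB,'F',s['ft_force'].round(2),'Fx',s['ft_force']@XB)"; }
python3 -m handwheel '[[2,0,0,0,0,0,1],[4,0,0,0,0,0,1],[6,0,0,0,0,0,1],[8,0,0,0,0,0,1],[8,0,0,0,0,0,1]]' >/dev/null; q
python3 -m handwheel '[[1,0,0,0,0,0,1],[2,0,0,0,0,0,1],[2,0,0,0,0,0,1]]'>/dev/null; q
```

```text
tcp bal 0.003773628915928294 F [0.4  0.7  0.81] Fx 0.45385128224336885
tcp bal 0.002123307318589968 F [ 1.61  0.7  -0.25] Fx 1.6645476302244875
```

```bash
q(){ python3 -c "
from h import *
s=ctrl.get_state();p=s['position'];print('tcp bal',(p-O)@XB,'Fx',s['ft_force']@XB,s['ft_force'][2])"; }
for i in 1; do python3 -m handwheel '[[1,0,0,0,0,0,1],[1,0,0,0,0,0,1]]' >/dev/null; q; done
python3 -m handwheel '[[1,0,0,0,0,0,1],[1,0,0,0,0,0,1]]'>/dev/null; q
python3 -m handwheel '[[1,0,0,0,0,0,1],[1,0,0,0,0,0,1]]'>/dev/null; q
```

```text
tcp bal 0.001997725962753294 Fx 6.126658917180617 -2.9843145528154444
tcp bal 0.0019143435305354905 Fx 7.652070508391865 -4.445377448747681
tcp bal 0.0018371241027289704 Fx 10.296939566338489 -5.893969563259471
```

The TCP has stopped moving while the force climbs to 10 N, so the lid is on its stop. I back off and rise.

```bash
python3 -m handwheel '[[-3,0,0,0,0,0,1],[-8,0,0,0,0,0,1],[-12,0,-2,0,0,0,1],[-12,0,-15,0,0,0,1],[-12,0,-30,0,0,0,1],[-12,0,-45,0,0,0,1],[-12,0,-60,0,0,0,1],[-12,0,-60,0,0,0,1]]'
python3 - <<'E'
from h import *
goal([.667,.094,.195])
a=ctrl.get_image('wrist'); cv2.imwrite('pics/w5.png',a[:,:,::-1])
a=ctrl.get_image('top')[95:285,230:410]; cv2.imwrite('pics/t5.png',cv2.resize(a[:,:,::-1],None,fx=3.15,fy=3.15,interpolation=cv2.INTER_CUBIC))
E
```

```text
time: 7.78
position: [0.621, 0.0891, 0.2567]
tool_rot: [-0.135, 3.135, 0.001]
ft_force: [0.8, -0.4, 0.1]
grip_width: 0.007
t 7.78 pos [0.621  0.0891 0.2567] F [ 0.76 -0.38  0.1 ]
shift mm [-46.    0.9  61.8] turn [0.0006 0.0033 0.0002]
```

View pics/w5.png

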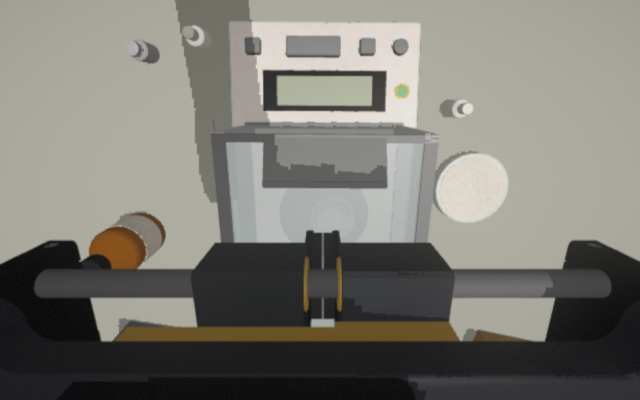

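View pics/t5.png

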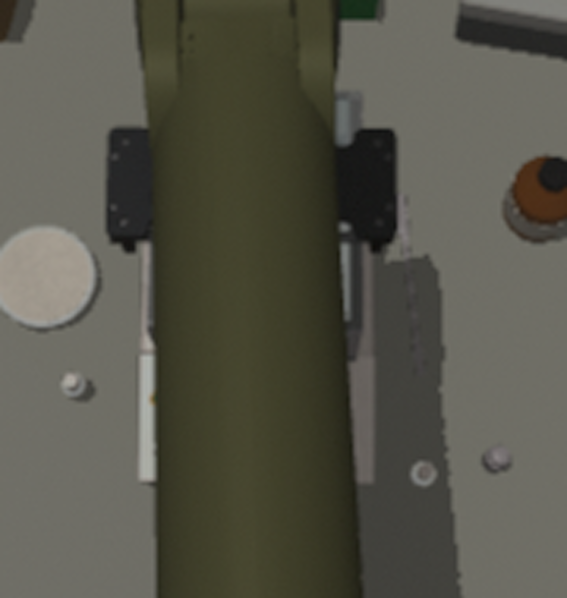

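The lid's front edge is now flush with the shield front (wrist row ~133). The tare bar is at (313,46) in the wrist view.

Run:
```python
from h import *
g=cv2.imread('pics/w5.png',0)
print(g[46,275:350].tolist()); print(g[30:62,313].tolist())
def b(p): return ((p-O)@XB*1000).round(1),((p-O)@YB*1000).round(1)
for n,u,v,z in (('tare',313,46,.057),('r',253,46,.057),('l',368,46,.057),('pow',400,46,.057),('grip',325,186.5,.189),('frontL',420,24,.046),('frontR',230,24,.046)):
  p=ray('wrist',u,v,z);print(n,p.round(4),b(p))
n=-np.sin(.165)*XB+np.cos(.165)*ZB
t=np.array([.483,.068,.057])
print(t+n*.015,'above 60:',t+n*.075)
goal([.483,.068,.24],.165)
```

```text
[217, 217, 217, 218, 218, 218, 217, 217, 217, 216, 204, 135, 130, 135, 136, 136, 136, 135, 136, 135, 136, 136, 136, 135, 136, 135, 137, 135, 136, 136, 136, 137, 136, 134, 136, 136, 136, 135, 137, 136, 136, 137, 137, 137, 136, 137, 137, 137, 137, 138, 137, 138, 137, 137, 138, 137, 136, 137, 137, 138, 137, 136, 138, 136, 132, 161, 212, 217, 216, 216, 216, 216, 216, 215, 215]
[215, 215, 215, 215, 212, 185, 144, 134, 134, 134, 135, 135, 136, 136, 136, 136, 137, 138, 138, 137, 138, 138, 138, 135, 123, 98, 91, 160, 202, 214, 215, 215]
tare [0.485  0.0685 0.057 ] (np.float64(-125.4), np.float64(-10.3))
r [0.4902 0.0079 0.057 ] (np.float64(-125.4), np.float64(-71.1))
l [0.4802 0.124  0.057 ] (np.float64(-125.3), np.float64(45.5))
pow [0.4774 0.1563 0.057 ] (np.float64(-125.3), np.float64(77.9))
grip [0.5968 0.0894 0.189 ] (np.float64(-12.2), np.float64(0.9))
frontL [0.4532 0.1759 0.046 ] (np.float64(-147.8), np.float64(99.5))
frontR [ 0.4699 -0.0185  0.046 ] (np.float64(-147.9), np.float64(-95.6))
[0.48054532 0.06778838 0.07179628] above 60: [0.4707266  0.06694188 0.13098138]
t 7.88 pos [0.6201 0.089  0.2545] F [ 0.57 -0.35  0.46]
shift mm [138.4  -9.1  14.5] turn [ 1.00e-04 -1.65e-01  2.00e-04]
```

```bash
python3 -m handwheel '[[15,-1,0,0,0,0,1],[35,-3,0,0,0,0,1],[60,-5,0,0,-0.04,0,1],[85,-7,0,0,-0.08,0,1],[110,-8,0,0,-0.12,0,1],[135,-9,2,0,-0.165,0,1],[150,-9,3,0,-0.165,0,1],[153,-9,4,0,-0.165,0,1],[153,-9,4,0,-0.165,0,1],[153,-9,4,0,-0.165,0,1]]'
python3 - <<'E'
from h import *
n=-np.sin(.165)*XB+np.cos(.165)*ZB
t=np.array([.4837,.0683,.057])
goal(t+n*.044,.165)
a=ctrl.get_image('wrist'); cv2.imwrite('pics/w6.png',a[:,:,::-1])
E
```

```text
time: 9.12
position: [0.4693, 0.0669, 0.2505]
tool_rot: [-0.128, 2.974, 0.01]
ft_force: [0.3, 0.4, -0.1]
grip_width: 0.003
t 9.12 pos [0.4693 0.0669 0.2505] F [ 0.25  0.37 -0.06]
shift mm [ 17.5   0.2 149.2] turn [-0.0003 -0.0002  0.    ]
```

View pics/w6.png

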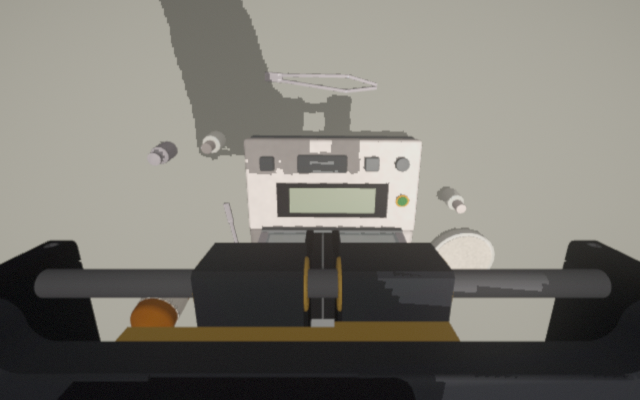

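The tare bar is at (322,163), in line with the closed fingers at column 322. I descend along the panel normal to about 30 mm above the key.

```bash
python3 -m handwheel '[[9,0,5,0,0,0,1],[17,0,20,0,0,0,1],[17.5,0,45,0,0,0,1],[17.5,0,70,0,0,0,1],[17.5,0,95,0,0,0,1],[17.5,0,120,0,0,0,1],[17.5,0,140,0,0,0,1],[17.5,0,149,0,0,0,1],[17.5,0,149,0,0,0,1],[17.5,0,149,0,0,0,1]]'
python3 - <<'E'
from h import *
n=-np.sin(.165)*XB+np.cos(.165)*ZB
a=ctrl.get_image('wrist'); cv2.imwrite('pics/w7.png',a[:,:,::-1])
a=ctrl.get_image('scene')[120:280,230:430]; cv2.imwrite('pics/s7.png',cv2.resize(a[:,:,::-1],None,fx=3.5,fy=3.5,interpolation=cv2.INTER_CUBIC))
p=ray('wrist',322,163,.057)
for u,v in ((322,110),): pass
t=np.array([.4837,.0683,.057])
goal(t+n*.014,.165)
E
```

```text
time: 10.42
position: [0.4761, 0.0676, 0.1014]
tool_rot: [-0.128, 2.973, 0.011]
ft_force: [-0.3, -0.2, -1.0]
grip_width: 0.006
t 10.53 pos [0.4762 0.0677 0.1016] F [ 0.28 -1.26  0.54]
shift mm [-0.  -0.  31.2] turn [0.0005 0.0016 0.0002]
```

View pics/w7.png

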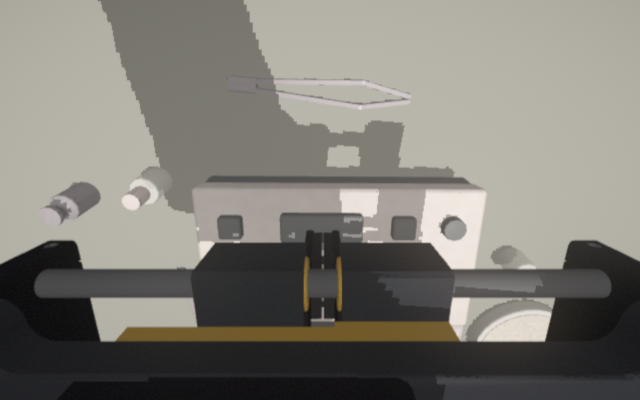

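View pics/s7.png

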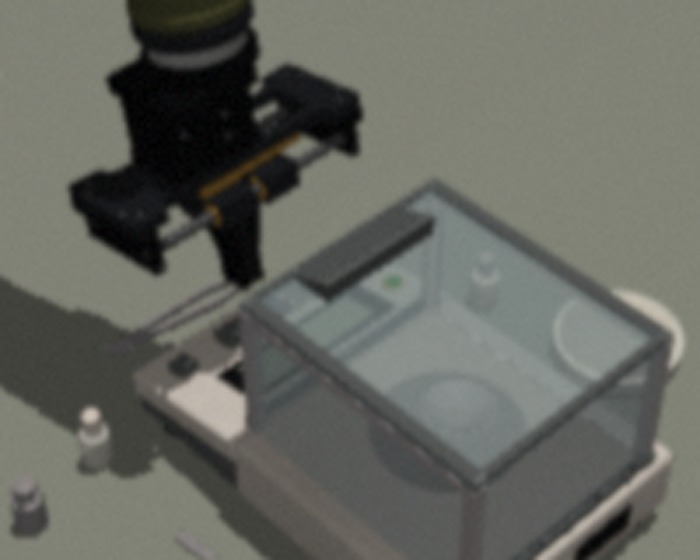

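The scene view shows the lid flush all round, so it is shut. In the wrist view the bar spans columns 281-362, centred under the fingers. I'll check the keys' x from this view using the visible square key at (404,228).

```bash
python3 - <<'E'
from h import *
for u,v in((404,228),(230,227),(455,229)):
  p=ray('wrist',u,v,.057);print(p.round(4),(p-O)@XB,(p-O)@YB)
p=np.array([.4837,.0683,.057]);print((p-O)@XB,(p-O)@YB)
E
python3 -m handwheel '[[0,0,6,0,0,0,1],[0,0,12,0,0,0,1],[0,0,17,0,0,0,1],[0,0,22,0,0,0,1],[0,0,26,0,0,0,1],[0,0,28,0,0,0,1],[0,0,28,0,0,0,1]]'; python3 -c "
from h import *
n=-np.sin(.165)*XB+np.cos(.165)*ZB
goal(np.array([.4837,.0683,.057])+n*.014,.165)"
```

```text
[0.4793 0.1231 0.057 ] -0.1263364344392058 0.04460199584561627
[0.4884 0.0074 0.057 ] -0.12724679424477506 -0.07145073205566639
[0.4772 0.1572 0.057 ] -0.12551654320865274 0.07881737382464636
-0.12665787954652158 -0.010359128765432907
time: 11.4
position: [0.4802, 0.0679, 0.0729]
tool_rot: [-0.128, 2.974, 0.011]
ft_force: [0.5, 0.1, 0.2]
grip_width: 0.007
t 11.4 pos [0.4802 0.0679 0.0729] F [0.47 0.12 0.16]
shift mm [-0.8  0.1  2.3] turn [ 0.     -0.0002  0.0002]
```

All three views agree within about 2 mm. Now I press in small steps and watch the force along the normal.

```bash
q(){ python3 -c "
from h import *
n=-np.sin(.165)*XB+np.cos(.165)*ZB
s=ctrl.get_state();print('h mm',((s['position']-[.4837,.0683,.057])@n*1000-14).round(2),'Fn',(s['ft_force']@n).round(2))"; }
q
python3 -m handwheel '[[0,0,1,0,0,0,1],[0,0,2,0,0,0,1],[0,0,2,0,0,0,1]]'>/dev/null; q
python3 -m handwheel '[[0,0,1,0,0,0,1],[0,0,1,0,0,0,1]]'>/dev/null; q
python3 -m handwheel '[[0,0,1,0,0,0,1],[0,0,1,0,0,0,1]]'>/dev/null; q
python3 -m handwheel '[[0,0,1,0,0,0,1],[0,0,1,0,0,0,1]]'>/dev/null; q
```

```text
h mm 2.3 Fn 0.08
h mm 0.43 Fn -0.35
h mm -0.48 Fn 0.98
h mm -1.49 Fn 2.49
h mm -2.51 Fn 3.08
```

```bash
q(){ python3 -c "
from h import *
n=-np.sin(.165)*XB+np.cos(.165)*ZB
s=ctrl.get_state();print('h mm',((s['position']-[.4837,.0683,.057])@n*1000-14).round(2),'Fn',(s['ft_force']@n).round(2))"; }
python3 -m handwheel '[[0,0,1,0,0,0,1],[0,0,1,0,0,0,1]]'>/dev/null; q
python3 -m handwheel '[[0,0,1,0,0,0,1],[0,0,1,0,0,0,1]]'>/dev/null; q
python3 -m handwheel '[[0,0,1,0,0,0,1],[0,0,1,0,0,0,1]]'>/dev/null; q
```

```text
h mm -3.53 Fn 3.41
h mm -4.51 Fn 4.88
h mm -4.91 Fn 10.51
```

The force jumped to 10.5 N after 5 mm of travel, so the key is at its bottom stop. I hold briefly, then release straight back along the normal.

```bash
python3 -m handwheel '[[0,0,0,0,0,0,1],[0,0,-2,0,0,0,1],[0,0,-5,0,0,0,1],[0,0,-10,0,0,0,1],[0,0,-20,0,0,0,1],[0,0,-35,0,0,0,1],[0,0,-55,0,0,0,1],[0,0,-75,0,0,0,1],[0,0,-95,0,0,0,1],[0,0,-115,0,0,0,1],[0,0,-125,0,0,0,1],[0,0,-125,0,0,0,1]]'
python3 - <<'E'
from h import *
a=ctrl.get_image('wrist'); cv2.imwrite('pics/w8.png',a[:,:,::-1])
a=ctrl.get_image('scene')[120:320,220:460]; cv2.imwrite('pics/s8.png',cv2.resize(a[:,:,::-1],None,fx=3,fy=3,interpolation=cv2.INTER_CUBIC))
E
```

```text
time: 14.78
position: [0.4615, 0.0663, 0.1895]
tool_rot: [-0.128, 2.972, 0.011]
ft_force: [0.5, 0.2, -0.6]
grip_width: 0.008
```

View pics/w8.png

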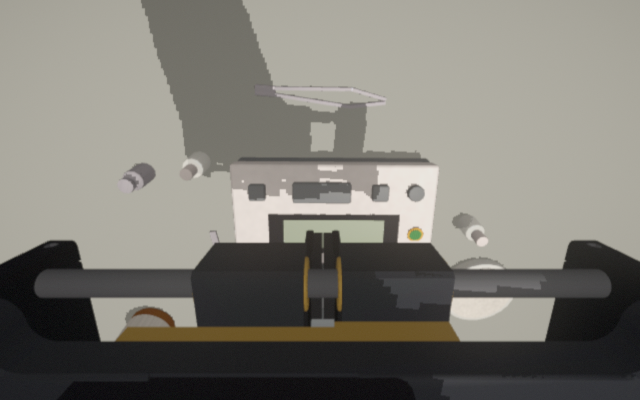

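View pics/s8.png

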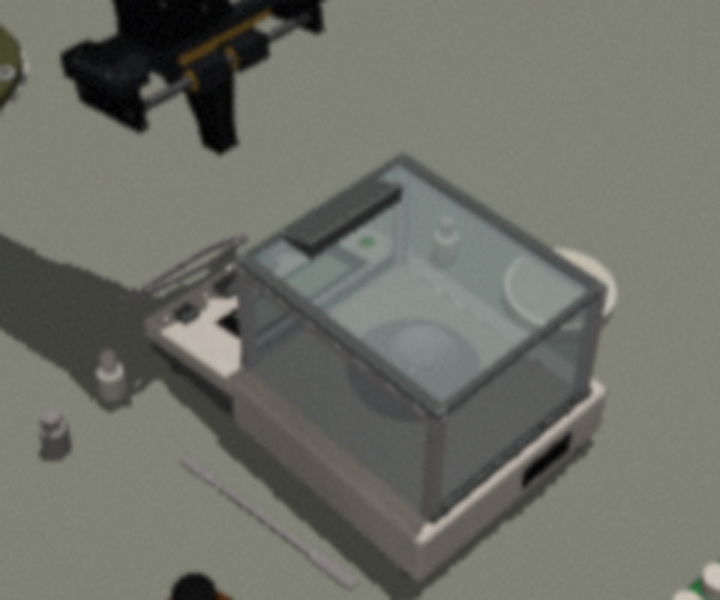

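The bar at (322,192) is raised again and looks like its neighbours. The lid sits flush on the shield, nothing on the bench has moved, and the hand is clear. I hand the job in.

```bash
python3 -c "
from bench import ctrl
print(ctrl.close_job())"
```

```text
the job is handed in; nothing more can be done
None
```

The draught shield lid is shut, the tare key has been pressed and released, and the job was handed in at about 15 s of the 51 s allowed.

- **Lid:** I set the closed fingertips behind the finger grip and pushed it about 41 mm to the front. It stopped moving while the push rose to about 10 N, far above its 1.2 N of friction. The scene picture then showed the lid flush with the shield. The wrist view put the grip at x = -12 mm in the balance's frame, where about -10 mm was expected. That is within the roughly 2 mm calibration error.
- **Tare key:** I tilted the tool to match the panel and pressed along its normal. The key moved from about 1 N, and the force jumped to 10.5 N after about 5 mm of travel, so it reached the bottom. I then backed straight off.
- **Last look:** The tare bar looked raised again, and the other keys, the dish and the things on the bench looked undisturbed by eye. The hand was about 12 cm above the panel, and the force reading was under 1 N, which is noise.

No check failed. I did not measure the final heights of the keys or the exact position of the dish.

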